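# Check the handcart's brake levers before the round

### The job

Check the two brake levers of the sample handcart's handle, the robot's left-hand one first: with the backs of your fingers press the lever in towards the grip bar until it comes up firm against its stop, short of the bar, keep it there for a full second, then let it spring all the way back out; after that do the same with the right-hand lever. Press only the levers, one at a time and without forcing them: do not push on the grip bar or squeeze a lever against it, and leave the loose things round the handle standing where they are.

Things in the scene. Friction and masses are not known exactly. Their poses are not given: they have to be found in the camera images.
- handle: Handcart handle head bolted to the table: dark base plate 120 x 200 x 12 mm, two posts, a level grip bar on top, two brake levers on the robot's side. Origin: centre of the plate's underside. y axis: along the bar to the robot's left; x axis: level, from the levers to the bar and away from the robot, the pressing direction. Turned up to 0.35 rad about the vertical.
- grip_bar: The level grip bar, 400 mm long, with black rubber grips 29 mm in diameter towards both ends. Origin: middle of the bar, on its axis, 125 mm above the table; axes as the handle's. Not to be pressed or squeezed.
- left_lever (a joint): Angle in rad of the brake lever on the robot's left (+y) side: 0 at rest, growing as it swings level towards the bar. Firm stop at 0.22, its outer end still about 17 mm clear of the grip. A spring returns it: pressed at the blade's origin it takes 3 N to start, 6 N to reach the stop, then it is rigid. Vertical pivot at x -42, y +50 mm in the handle's frame.
- left_blade: Plain dark steel blade of the left lever, 12 mm thick, 16 mm high, 148 mm long from pivot to rounded end (20 mm across), slanting 0.22 rad away from the bar at rest. Origin: where to press, mid-blade, 115 mm from the pivot, 125 mm above the table; moves with the lever. A black bracket 22 mm wide, 15 mm above and below the blade's middle, holds the pivot. Free above and on the robot's side.
- right_lever (a joint): Angle in rad of the brake lever on the robot's right (-y) side: 0 at rest, growing as it swings level towards the bar. Firm stop at 0.29, its outer end still about 7 mm clear of the grip. A spring returns it: pressed at the blade's origin it takes 3 N to start, 7 N to reach the stop, then it is rigid. Vertical pivot at x -42, y -50 mm in the handle's frame.
- right_blade: Plain dark steel blade of the right lever, 12 mm thick, 16 mm high, 148 mm long from pivot to rounded end (20 mm across), slanting 0.22 rad away from the bar at rest. Origin: where to press, mid-blade, 115 mm from the pivot, 125 mm above the table; moves with the lever. A black bracket 22 mm wide, 15 mm above and below the blade's middle, holds the pivot. Free above and on the robot's side.
- tube_rack: Bystander: white tube rack block 55 x 110 x 45 mm with four capped tubes (tops at 99 mm), on the near side of the handle head, between the two levers; its origin is the centre of its underside. Loose, to be left alone.
- dropper: Bystander: small white dropper bottle, 26 mm across, 62 mm tall, behind the right-hand grip; origin at the centre of its underside. Loose, to be left alone.
- tape: Bystander: roll of paper tape lying flat, 54 mm across, 20 mm high, behind the left-hand grip; origin at the centre of its underside. Loose, to be left alone.
- cassettes: Bystander: stack of white test cassettes 22 x 70 mm, 15 mm high, off the outer end of the left-hand lever and far below it; origin at the centre of its underside. Loose, to be left alone.
- gel_jar: Bystander: closed white jar, 42 mm across, 50 mm tall, off the outer end of the right-hand lever and below it; origin at the centre of its underside. Loose, to be left alone.

How it is judged:
By the outcome, as a careful person would: the job done as asked, in the order asked, and still so for the second after the job is handed in, with the robot touching nothing.
It also fails if it takes over 51 s, if anything falls off the work surface, if the arm or the gripper's body presses on something with over 40 N, if the wrist force passes 120 N, or if a joint passes its speed limit or range.

### The arm

A 7-joint arm with a two-finger parallel gripper is mounted at the origin on the work surface. World frame = base frame: x ahead of the robot, y to its left, z up, the work surface at z = 0. Lengths are in m, angles in rad, forces in N, time in s.
With the tool pointing down it reaches from about 0.35 to 0.9 m from the base axis. Payload 19.9 kg.
Tool frame: the origin (TCP) lies at the very end of the fingers, on their centre line; the grasp point (between the pads) lies behind it (manip.pinch_z is the y of the grasp point in the tool frame, in m); y points along the fingers, z is the direction in which the jaws open and shut, and the axes are right-handed (so a half turn about y gives the same grasp; the last joint's range is limited). The gripper opens to 94 mm and grips with 3 to 60 N. Pads are 16 mm wide; open, the fingers measure 119 mm over their backs; the gripper's body (75 mm by 177 mm) begins 78 mm behind the grasp point.
Start: joints at [-0.042, 0.417, -0.01, 1.614, 0.005, 1.111, -0.053], TCP at [0.625, 0, 0.205] pointing down, gripper open.
Joint ranges: [-2.81, 2.81], [-0.39, 2.02], [-1.27, 1.25], [0.06, 2.57], [-1.19, 4.33], [0.19, 2], [-2.82, 2.82]. Speed limits (rad/s): [1.89, 1.89, 2.39, 2.39, 3.01, 3.01, 3.01].

### API

Orientations are given as a unit quaternion [x, y, z, w].
In Python, from bench import manip gives the robot as it stands.
- The arm moves only by the tool carry_out, never from a script. Its argument "commands" is a list of rows, each an object with "dp": the shift along the tool's x, y, z in m, a list of three; "turn": the turn about the tool's y in rad; "hand": the opening in per cent of the stroke, from 0 (shut) to 100 (fully open). A call has 1 to 12 rows; each row is the pose to reach, as a shift and turn from the pose commanded when the call began, along the tool's axes at that moment; what a row does not reach only later rows make up. A row lasts 1/8 s, in which the tool goes at most 62.5 mm and 10.7 degrees, less where a joint would pass 70% of its speed; a pose out of reach is approached as far as the arm can. A call with a gripper value outside its range is refused whole. The fingers move at their own pace and stop on an object; the grip force is fixed at half the most. Time passes only in rows, so rows that repeat a pose let the fingers close. It gives the time, the measured TCP pose, the force and the opening at its end, in the units of the state.
- manip.get_obs(): the state, without advancing time (a new reading comes with each control period).
- manip.read_camera(name): name is "scene" or "side" or "wrist"; returns a dict with "img" (400x640x3 uint8, blue, green, red), "depth" (400x640 float32, m along the optical axis (not along the pixel's ray), 0 where there is no reading), "mtx" (3x3 intrinsics, pixels), "distortion" ([k1, k2, p1, p2, k3] as OpenCV has them; the pictures are not rectified), "R" (3x3) and "t" (3): a world point X has camera coordinates R X + t. Camera axes: x right, y down, z forward; pixel columns grow to the right and rows downward; lengths in m; the calibration is good to about 2 mm. A picture is of the moment at which its call begins.
- manip.close_job(): hands the job in, once; it reports no verdict.
The state is a dict: "time_s": time; "q": joint angles; "dq": joint speeds; "tau": joint torques, N m; "tcp_pos": TCP position; "tool_rot": TCP orientation; "ft_force": force on the tool from outside, world axes, zero at the start; "ft_torque": the same for the moment, N m; "width": opening from 0.0 (shut) to 1.0 (fully open).
Only numpy, scipy, OpenCV 4.12 (cv2) and the standard library are available. Lean on these libraries where they do the work, as an engineer would, in place of code of your own. Each camera call takes 0.05 s, during which the arm holds its last target. There are 200 camera calls.

## Working session

There is one attempt and no reset: what is moved stays moved. The work goes in short steps, Python scripts to look and compute and a tool call to move; the robot and the scene stay as the last step left them, time stands still between calls to the robot, and variables do not carry over. Pictures are saved under pics/ and viewed, about 8 in all and at most 12, crops included, and the job is handed in when it is done.

Besides the shell and the picture viewer there is one more tool, called after "Request:" as name(argument=value, ...), one argument or row to a line, values as JSON. carry_out: Moves the arm, as the interface text tells. Its arguments: {"type":"object","properties":{"commands":{"type":"array"}},"required":["commands"]}

```bash
mkdir -p pics; ls
python3 - <<'E'
from bench import manip
import cv2,numpy as np,pickle
o=manip.get_obs();print(o,manip.pinch_z)
for n in("scene","side"):
    c=manip.read_camera(n);pickle.dump(c,open(n+".pkl","wb"));cv2.imwrite(f"pics/{n}0.png",c["img"]);print(n,c["R"].round(3).tolist(),c["t"],c["mtx"].tolist(),c["distortion"])
E
```

```text
pics
{'time_s': 0.0, 'q': array([-0.04148627,  0.41797214, -0.01031308,  1.61416971,  0.00472611,
        1.11070315, -0.0530037 ]), 'dq': array([ 1.90565948e-05,  1.57127535e-04, -1.55505129e-03,  5.83341730e-04,
        1.07705383e-03,  1.75821931e-03,  7.83715172e-04]), 'tau': array([ 3.52895018e-03, -8.51262331e+01,  6.40313700e-01, -4.25991547e+01,
       -4.87577857e-02,  1.87510403e-02,  1.73272206e-04]), 'tcp_pos': array([ 6.24621362e-01, -2.33380169e-05,  2.04828274e-01]), 'tool_rot': array([ 0.50033658, -0.50027528,  0.49971872, -0.49966904]), 'ft_force': array([0.33653347, 1.44995579, 0.65415075]), 'ft_torque': array([-0.01191846, -0.06721451, -0.02521976]), 'width': 1.0013579111626156} -0.0188
scene [[0.594, 0.804, 0.02], [0.46, -0.32, -0.828], [-0.66, 0.501, -0.56]] [-0.34519894 -0.1635436   1.26295669] [[378.7705268999218, 0.0, 316.9780749278015], [0.0, 378.7705268999218, 198.59095402715815], [0.0, 0.0, 1.0]] [0.02524754 0.         0.         0.         0.        ]
side [[-0.779, -0.627, 0.014], [-0.495, 0.601, -0.628], [0.386, -0.496, -0.778]] [0.47593907 0.31328619 0.75056738] [[382.0672393981292, 0.0, 316.6181818604938], [0.0, 382.0672393981292, 204.31462594568953], [0.0, 0.0, 1.0]] [-0.07803478  0.          0.          0.          0.        ]
```

View pics/scene0.png

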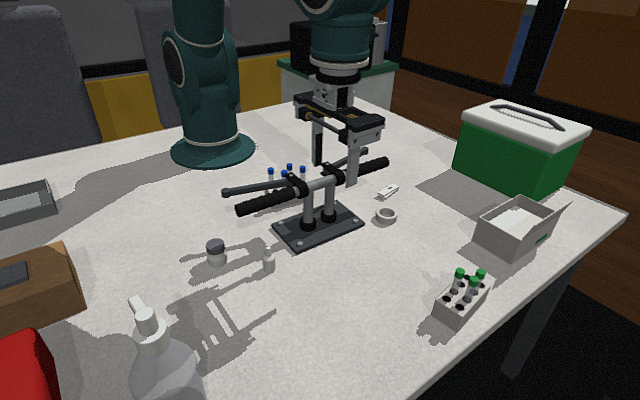

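View pics/side0.png

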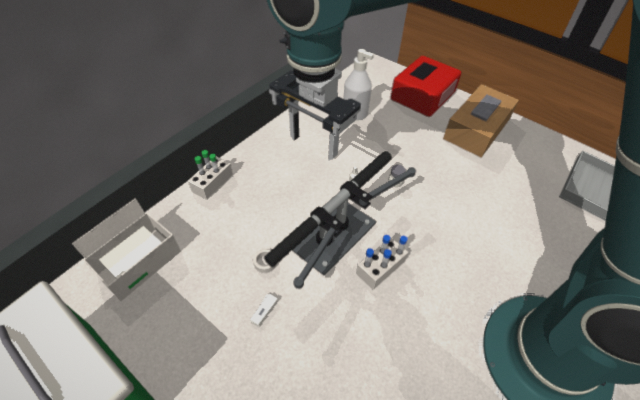

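The side view shows everything: the left lever's end near (299,284), the right lever's near (411,173), and the bar from about (270,260) to (388,156). I'll enlarge that part.

Run:
```python
import pickle,cv2
c=pickle.load(open("side.pkl","rb"))
cv2.imwrite("pics/side0c.png",cv2.resize(c["img"][145:325,240:440],None,fx=4,fy=3.3333*1.0,interpolation=cv2.INTER_CUBIC) if 0 else cv2.resize(c["img"][145:295,240:440],None,fx=4,fy=4,interpolation=cv2.INTER_CUBIC))
```

```text
(no output)
```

View pics/side0c.png

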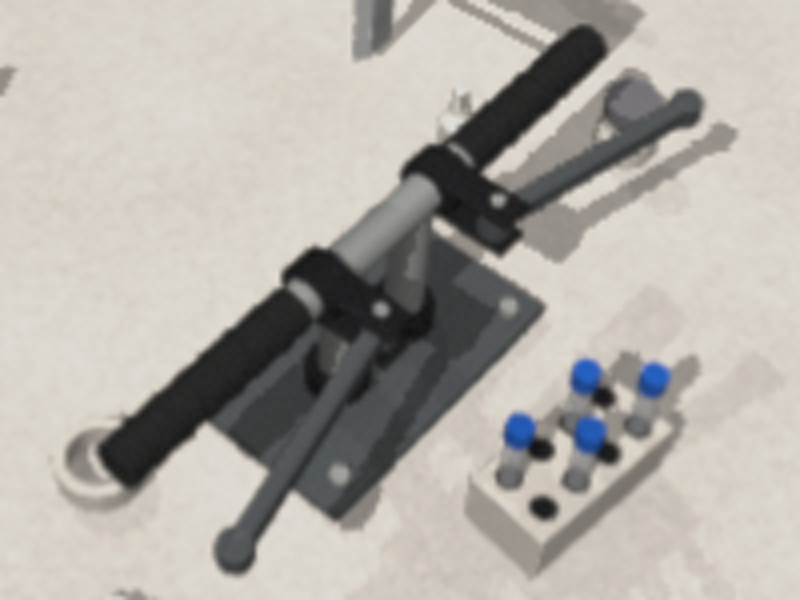

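Crop pixels: left ball end (235,549), right ball end (686,107), pivot pins (380,309) and (499,200). Tube caps lie at (519,428), (586,376), (655,378) and (590,433).

```bash
cat > h.py <<'E'
import cv2,numpy as np
def pt(c,uv,z):
    n=cv2.undistortPoints(np.array([[uv]],float),c["mtx"],c["distortion"])[0,0]
    d=c["R"].T@np.array([*n,1]);o=-c["R"].T@c["t"]
    return o+d*(z-o[2])/d[2]
def px(c,X):
    return cv2.projectPoints(np.array([X],float),cv2.Rodrigues(c["R"])[0],c["t"],c["mtx"],c["distortion"])[0].ravel()
E
python3 - <<'E'
import pickle;from h import *
c=pickle.load(open("side.pkl","rb"));s=pickle.load(open("scene.pkl","rb"))
P={}
for n,u,z in [("Le",(235,549),.125),("Re",(686,107),.125),("Lp",(380,309),.141),("Rp",(499,200),.141),("plA",(545,305),.012),("plB",(335,520),.012),("c1",(519,420),.099),("c2",(586,367),.099),("c3",(655,369),.099),("c4",(590,424),.099),("rackL",(470,480),.045),("rackN",(537,548),.045),("rackR",(684,415),.045)]:
    uv=(u[0]/4+240-.375,u[1]/4+145-.375);P[n]=pt(c,uv,z);print(n,P[n].round(4))
d=P["Lp"]-P["Rp"];print(np.hypot(*d[:2]))
ax=d[:2]/np.hypot(*d[:2]);th=np.arctan2(-ax[0],ax[1]);X=np.array([ax[1],-ax[0]])
d2=P["Le"]-P["Re"];print("th pivots",th,"th ends",np.arctan2(-d2[0],d2[1]),np.hypot(*d2[:2]),"exp",100+2*138*np.cos(.22))
m=(P["Lp"]+P["Rp"])[:2]/2+.042*X
m2=(P["Le"]+P["Re"])[:2]/2+(.042+.138*np.sin(.22))*X
print("centre",m,m2)
for th_ in(np.arctan2(-d2[0],d2[1]),):
  X=np.array([np.cos(th_),np.sin(th_)]);Y=np.array([-X[1],X[0]]);o=(m+m2)/2
  for q,n in((1,"L"),(-1,"R")):
    e=o+X*(-.042-.115*np.sin(.22))+q*Y*(.05+.115*np.cos(.22));b=o+q*Y*.2
    E=o+X*(-.042-.138*np.sin(.22))+q*Y*(.05+.138*np.cos(.22))
    print(n,"press",e,"end px scene",px(s,[*E,.125]),"side",px(c,[*E,.125]),"bar end side",px(c,[*b,.125]),"scene",px(s,[*b,.125]))
E
```

```text
Le [0.4669 0.2365 0.125 ]
Re [ 0.4479 -0.152   0.125 ]
Lp [0.4924 0.0915 0.141 ]
Rp [ 0.4866 -0.0085  0.141 ]
plA [ 0.4669 -0.0558  0.012 ]
plB [0.4755 0.1446 0.012 ]
c1 [0.41   0.0767 0.099 ]
c2 [0.4007 0.0262 0.099 ]
c3 [0.3711 0.0038 0.099 ]
c4 [0.3798 0.0553 0.099 ]
rackL [0.4231 0.0933 0.045 ]
rackN [0.3715 0.1047 0.045 ]
rackR [ 0.3528 -0.0178  0.045 ]
0.10018815791453141
th pivots -0.05724989013151798 th ends -0.04892684195355239 0.38899892916321205 exp 369.3476960152471
centre [0.53143718 0.0390767 ] [0.52939912 0.03811323]
L press [0.47133619 0.20391054] end px scene [361.48368464 151.35299354] side [301.57886588 278.06965009] bar end side [269.19999396 261.04868756] scene [384.36405642 161.0463023 ]
R press [ 0.45546789 -0.1201576 ] end px scene [229.57193845 191.78011386] side [408.54255329 173.36874125] bar end side [387.21199476 155.57558807] scene [236.59123471 210.43126464]
```

Run:
```python
import pickle,cv2
c=pickle.load(open("scene.pkl","rb"))
cv2.imwrite("pics/scene0c.png",cv2.resize(c["img"][135:285,205:405],None,fx=4,fy=4,interpolation=cv2.INTER_CUBIC))
```

```text
(no output)
```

View pics/scene0c.png

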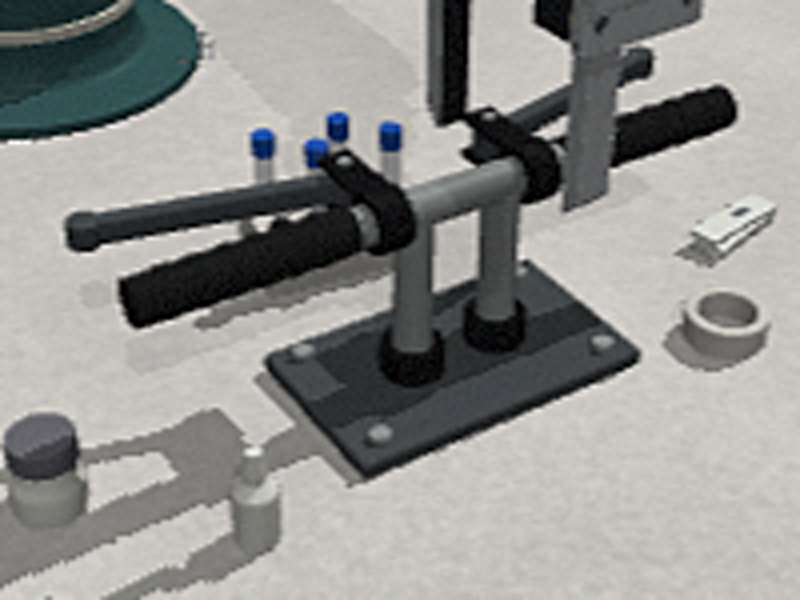

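Both views agree. The ball ends are 389 mm apart, which fits ball centres 148 mm from the pivots, and the pivots measure 100 mm. The handle centre is near (0.5315, 0.0385) and yaw is about -0.05. Tool z already points along world +x, so I'll shut the fingers and move above the near side of the left lever.

Request:
carry_out(
  commands=[
    {"dp": [0,0,0],"turn": 0,"hand": 0},
    {"dp": [-0.03,0,-0.03],"turn": 0.02,"hand": 0},
    {"dp": [-0.07,0,-0.065],"turn": 0.05,"hand": 0},
    {"dp": [-0.11,0,-0.1],"turn": 0.05,"hand": 0},
    {"dp": [-0.15,0,-0.14],"turn": 0.05,"hand": 0},
    {"dp": [-0.185,0,-0.17],"turn": 0.05,"hand": 0},
    {"dp": [-0.2,0,-0.187],"turn": 0.05,"hand": 0},
    {"dp": [-0.206,0,-0.193],"turn": 0.05,"hand": 0},
    {"dp": [-0.206,0,-0.193],"turn": 0.05,"hand": 0},
    {"dp": [-0.206,0,-0.193],"turn": 0.05,"hand": 0},
  ],
)

```text
time_s: 1.35
tcp_pos: [0.4327, 0.2052, 0.2053]
tool_rot: [0.487, -0.513, 0.513, -0.487]
ft_force: [-1.0, -0.3, 1.2]
width: 0.003
```

Request:
carry_out(
  commands=[
    {"dp": [0,0.02,0],"turn": 0,"hand": 0},
    {"dp": [0,0.05,0],"turn": 0,"hand": 0},
    {"dp": [0,0.08,0],"turn": 0,"hand": 0},
    {"dp": [0,0.1,0],"turn": 0,"hand": 0},
    {"dp": [0,0.105,0],"turn": 0,"hand": 0},
    {"dp": [0,0.105,0],"turn": 0,"hand": 0},
    {"dp": [0,0.105,0],"turn": 0,"hand": 0},
    {"dp": [0,0.105,0],"turn": 0,"hand": 0},
  ],
)

```text
time_s: 2.35
tcp_pos: [0.4323, 0.2061, 0.1011]
tool_rot: [0.487, -0.512, 0.512, -0.488]
ft_force: [-1.2, 0.4, 0.4]
width: 0.001
```

Run:
```python
from bench import manip
import cv2,numpy as np,pickle
o=manip.get_obs();print(o["time_s"],o["tcp_pos"],o["ft_force"])
c=manip.read_camera("side");w=manip.read_camera("wrist")
a=cv2.resize(c["img"][205:305,250:350],(600,600),interpolation=cv2.INTER_CUBIC)
cv2.imwrite("pics/side1.png",a)
```

```text
2.35 [0.43233476 0.20611326 0.1010564 ] [-1.17371313  0.37444266  0.4203586 ]
```

View pics/side1.png

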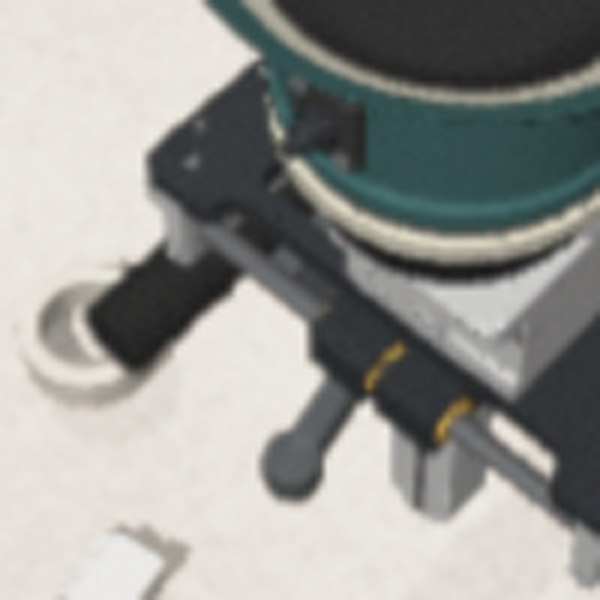

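The shut fingers (tip near crop (435,510)) stand clear on the robot's side of the left blade, whose ball is at (290,465). Advancing slowly to contact.

Request:
carry_out(
  commands=[
    {"dp": [0,0,0.004],"turn": 0,"hand": 0},
    {"dp": [0,0,0.008],"turn": 0,"hand": 0},
    {"dp": [0,0,0.012],"turn": 0,"hand": 0},
    {"dp": [0,0,0.015],"turn": 0,"hand": 0},
    {"dp": [0,0,0.018],"turn": 0,"hand": 0},
    {"dp": [0,0,0.021],"turn": 0,"hand": 0},
    {"dp": [0,0,0.024],"turn": 0,"hand": 0},
    {"dp": [0,0,0.027],"turn": 0,"hand": 0},
    {"dp": [0,0,0.03],"turn": 0,"hand": 0},
    {"dp": [0,0,0.03],"turn": 0,"hand": 0},
  ],
)

```text
time_s: 3.7
tcp_pos: [0.462, 0.2045, 0.1003]
tool_rot: [-0.487, 0.512, -0.512, 0.487]
ft_force: [-3.4, 3.1, -0.6]
width: 0.004
```

Request:
carry_out(
  commands=[
    {"dp": [0,0,0.002],"turn": 0,"hand": 0},
    {"dp": [0,0,0.004],"turn": 0,"hand": 0},
    {"dp": [0,0,0.006],"turn": 0,"hand": 0},
    {"dp": [0,0,0.008],"turn": 0,"hand": 0},
    {"dp": [0,0,0.01],"turn": 0,"hand": 0},
    {"dp": [0,0,0.011],"turn": 0,"hand": 0},
    {"dp": [0,0,0.011],"turn": 0,"hand": 0},
  ],
)

```text
time_s: 4.58
tcp_pos: [0.4726, 0.2043, 0.1004]
tool_rot: [-0.488, 0.512, -0.512, 0.487]
ft_force: [-5.2, 4.4, -0.6]
width: 0.005
```

Request:
carry_out(
  commands=[
    {"dp": [0,0,0.001],"turn": 0,"hand": 0},
    {"dp": [0,0,0.002],"turn": 0,"hand": 0},
    {"dp": [0,0,0.003],"turn": 0,"hand": 0},
    {"dp": [0,0,0.003],"turn": 0,"hand": 0},
  ],
)

```text
time_s: 5.08
tcp_pos: [0.4756, 0.2042, 0.1004]
tool_rot: [-0.488, 0.512, -0.512, 0.487]
ft_force: [-6.2, 4.0, -0.2]
width: 0.004
```

Run:
```python
from bench import manip
import cv2,numpy as np
from h import *
o=manip.get_obs();print(o["time_s"],o["tcp_pos"],o["ft_force"],o["ft_torque"])
c=manip.read_camera("side");s=manip.read_camera("scene")
a=cv2.resize(c["img"][205:305,250:350],(600,600),interpolation=cv2.INTER_CUBIC)
cv2.imwrite("pics/side2.png",a)
O=np.array([.5315,.0385]);X=np.array([.9988,-.05]);Y=np.array([.05,.9988])
for phi in (0,.11,.15,.18,.22):
    a=.22-phi;E=O+X*(-.042-.148*np.sin(a))+Y*(.05+.148*np.cos(a))
    print(phi,(px(c,[*E,.125])-[250,205])*6+2.5)
```

```text
5.075 [0.4755673  0.20417339 0.10037231] [-6.18674295  3.97710806 -0.18430115] [0.9163837  1.16264293 0.10389068]
0 [292.70067579 463.36606258]
0.11 [249.91120338 438.24861285]
0.15 [235.34265636 428.16834612]
0.18 [224.78939242 420.30145323]
0.22 [211.23515414 409.42433722]
```

View pics/side2.png

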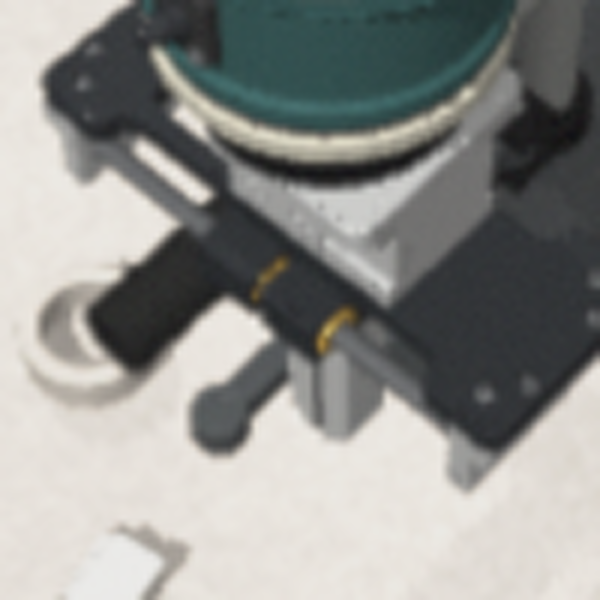

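The ball is now at (220,415), so phi is about 0.19 to 0.20, with roughly 2 to 3 mm left before the stop.

Request:
carry_out(
  commands=[
    {"dp": [0,0,0.001],"turn": 0,"hand": 0},
    {"dp": [0,0,0.002],"turn": 0,"hand": 0},
    {"dp": [0,0,0.002],"turn": 0,"hand": 0},
  ],
)

```text
time_s: 5.55
tcp_pos: [0.4775, 0.2041, 0.1004]
tool_rot: [-0.488, 0.512, -0.512, 0.487]
ft_force: [-4.9, 4.2, 0.5]
width: 0.006
```

Request:
carry_out(
  commands=[
    {"dp": [0,0,0.001],"turn": 0,"hand": 0},
    {"dp": [0,0,0.001],"turn": 0,"hand": 0},
  ],
)

```text
time_s: 5.8
tcp_pos: [0.4785, 0.2042, 0.1004]
tool_rot: [-0.488, 0.512, -0.512, 0.487]
ft_force: [-5.0, 5.2, 0.3]
width: 0.005
```

Request:
carry_out(
  commands=[
    {"dp": [0,0,0.001],"turn": 0,"hand": 0},
    {"dp": [0,0,0.001],"turn": 0,"hand": 0},
  ],
)

```text
time_s: 6.05
tcp_pos: [0.479, 0.2041, 0.1003]
tool_rot: [-0.488, 0.513, -0.512, 0.487]
ft_force: [-9.7, 4.7, 2.3]
width: 0.004
```

The force jumped to about 10 N and the TCP lagged, so the stop is reached. Holding for over a second.

Request:
carry_out(
  commands=[
    {"dp": [0,0,0.0003],"turn": 0,"hand": 0},
    {"dp": [0,0,0.0003],"turn": 0,"hand": 0},
    {"dp": [0,0,0.0003],"turn": 0,"hand": 0},
    {"dp": [0,0,0.0003],"turn": 0,"hand": 0},
    {"dp": [0,0,0.0003],"turn": 0,"hand": 0},
    {"dp": [0,0,0.0003],"turn": 0,"hand": 0},
    {"dp": [0,0,0.0003],"turn": 0,"hand": 0},
    {"dp": [0,0,0.0003],"turn": 0,"hand": 0},
    {"dp": [0,0,0.0003],"turn": 0,"hand": 0},
    {"dp": [0,0,0.0003],"turn": 0,"hand": 0},
    {"dp": [0,0,0.0003],"turn": 0,"hand": 0},
    {"dp": [0,0,0.0003],"turn": 0,"hand": 0},
  ],
)

```text
time_s: 7.55
tcp_pos: [0.479, 0.2041, 0.1003]
tool_rot: [-0.488, 0.513, -0.512, 0.487]
ft_force: [-10.8, 5.4, 3.0]
width: 0.01
```

Run:
```python
from bench import manip
import cv2
c=manip.read_camera("side");s=manip.read_camera("scene");print(manip.get_obs()["ft_force"])
a=cv2.resize(c["img"][230:305,260:335],(450,450),interpolation=cv2.INTER_CUBIC)
b=cv2.resize(s["img"][130:205,300:415-15+0],(600,450),interpolation=cv2.INTER_CUBIC)[:, :350]
cv2.imwrite("pics/side3.png",cv2.hconcat([a,b]))
```

```text
[-10.96070111   5.59900865   4.32373918]
```

View pics/side3.png

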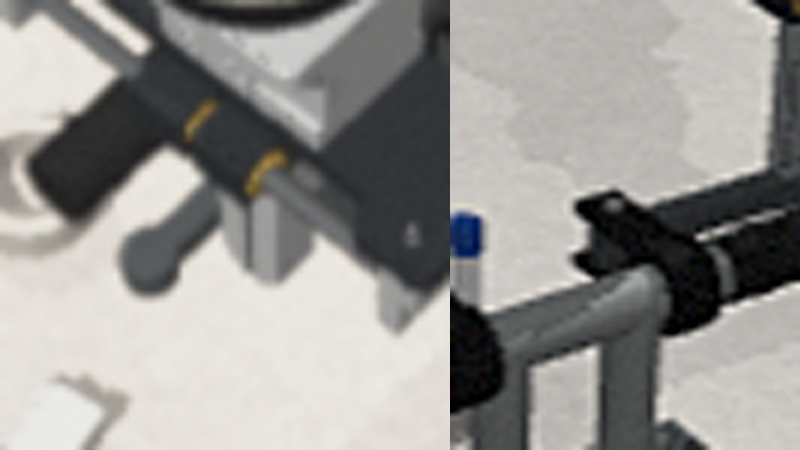

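The ball is at full-image pixel (285,273.3), which matches the predicted position at phi = 0.22. The blade is parallel to the bar and clear of it. Releasing.

Request:
carry_out(
  commands=[
    {"dp": [0,0,-0.004],"turn": 0,"hand": 0},
    {"dp": [0,0,-0.009],"turn": 0,"hand": 0},
    {"dp": [0,0,-0.014],"turn": 0,"hand": 0},
    {"dp": [0,0,-0.019],"turn": 0,"hand": 0},
    {"dp": [0,0,-0.024],"turn": 0,"hand": 0},
    {"dp": [0,0,-0.029],"turn": 0,"hand": 0},
    {"dp": [0,0,-0.036],"turn": 0,"hand": 0},
    {"dp": [0,0,-0.044],"turn": 0,"hand": 0},
    {"dp": [0,0,-0.05],"turn": 0,"hand": 0},
    {"dp": [0,0,-0.05],"turn": 0,"hand": 0},
    {"dp": [0,0,-0.05],"turn": 0,"hand": 0},
  ],
)

```text
time_s: 9.02
tcp_pos: [0.4305, 0.2061, 0.1005]
tool_rot: [0.487, -0.512, 0.512, -0.487]
ft_force: [-0.0, -0.8, -0.1]
width: 0.002
```

Request:
carry_out(
  commands=[
    {"dp": [0,-0.03,0],"turn": 0,"hand": 0},
    {"dp": [0,-0.07,0],"turn": 0,"hand": 0},
    {"dp": [0,-0.1,0],"turn": 0,"hand": 0},
    {"dp": [0,-0.105,0],"turn": 0,"hand": 0},
    {"dp": [0,-0.105,0],"turn": 0,"hand": 0},
    {"dp": [0,-0.105,0],"turn": 0,"hand": 0},
  ],
)

```text
time_s: 9.78
tcp_pos: [0.4299, 0.2058, 0.2044]
tool_rot: [-0.488, 0.513, -0.512, 0.487]
ft_force: [-0.9, 0.4, -0.4]
width: 0.006
```

Request:
carry_out(
  commands=[
    {"dp": [0.02,0,0],"turn": 0,"hand": 0},
    {"dp": [0.06,0,0],"turn": 0,"hand": 0},
    {"dp": [0.1,0,0],"turn": 0,"hand": 0},
    {"dp": [0.145,0,0],"turn": 0,"hand": 0},
    {"dp": [0.19,0,0],"turn": 0,"hand": 0},
    {"dp": [0.235,0,0],"turn": 0,"hand": 0},
    {"dp": [0.275,0,0],"turn": 0,"hand": 0},
    {"dp": [0.305,0,0],"turn": 0,"hand": 0},
    {"dp": [0.32,0,0],"turn": 0,"hand": 0},
    {"dp": [0.325,0,0],"turn": 0,"hand": 0},
    {"dp": [0.325,0,0],"turn": 0,"hand": 0},
    {"dp": [0.325,0,0],"turn": 0,"hand": 0},
  ],
)

```text
time_s: 11.28
tcp_pos: [0.4142, -0.1176, 0.2054]
tool_rot: [-0.488, 0.512, -0.512, 0.488]
ft_force: [0.4, -0.2, 1.0]
width: 0.008
```

Run:
```python
from bench import manip
import cv2
c=manip.read_camera("side");print(manip.get_obs()["tcp_pos"])
cv2.imwrite("pics/side4.png",cv2.resize(c["img"][145:295,240:440],None,fx=4,fy=4,interpolation=cv2.INTER_CUBIC))
```

```text
[ 0.41416944 -0.11774165  0.20541517]
```

View pics/side4.png

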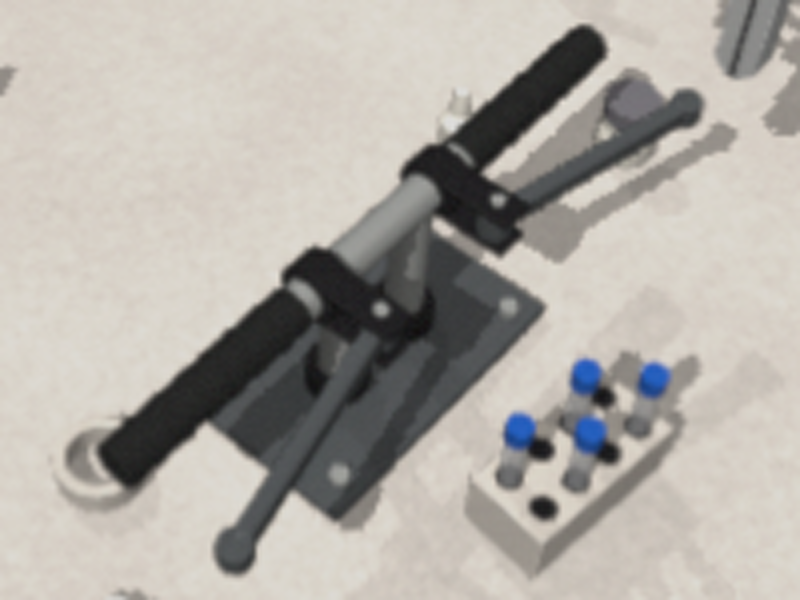

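The left lever's ball is back at (235,549), its rest position, and nothing else has moved. Descending beside the right lever.

Request:
carry_out(
  commands=[
    {"dp": [0,0.02,0],"turn": 0,"hand": 0},
    {"dp": [0,0.05,0],"turn": 0,"hand": 0},
    {"dp": [0,0.08,0],"turn": 0,"hand": 0},
    {"dp": [0,0.1,0],"turn": 0,"hand": 0},
    {"dp": [0,0.105,0],"turn": 0,"hand": 0},
    {"dp": [0,0.105,0],"turn": 0,"hand": 0},
    {"dp": [0,0.105,0],"turn": 0,"hand": 0},
  ],
)

```text
time_s: 12.2
tcp_pos: [0.4145, -0.1185, 0.1012]
tool_rot: [0.487, -0.512, 0.513, -0.488]
ft_force: [0.2, 1.0, 0.6]
width: 0.004
```

Request:
carry_out(
  commands=[
    {"dp": [0,0,0.005],"turn": 0,"hand": 0},
    {"dp": [0,0,0.01],"turn": 0,"hand": 0},
    {"dp": [0,0,0.014],"turn": 0,"hand": 0},
    {"dp": [0,0,0.017],"turn": 0,"hand": 0},
    {"dp": [0,0,0.02],"turn": 0,"hand": 0},
    {"dp": [0,0,0.023],"turn": 0,"hand": 0},
    {"dp": [0,0,0.026],"turn": 0,"hand": 0},
    {"dp": [0,0,0.029],"turn": 0,"hand": 0},
    {"dp": [0,0,0.032],"turn": 0,"hand": 0},
    {"dp": [0,0,0.035],"turn": 0,"hand": 0},
    {"dp": [0,0,0.035],"turn": 0,"hand": 0},
  ],
)

```text
time_s: 13.58
tcp_pos: [0.449, -0.1203, 0.1003]
tool_rot: [-0.487, 0.512, -0.512, 0.487]
ft_force: [-3.8, -1.0, -0.6]
width: 0.001
```

Request:
carry_out(
  commands=[
    {"dp": [0,0,0.003],"turn": 0,"hand": 0},
    {"dp": [0,0,0.006],"turn": 0,"hand": 0},
    {"dp": [0,0,0.009],"turn": 0,"hand": 0},
    {"dp": [0,0,0.012],"turn": 0,"hand": 0},
    {"dp": [0,0,0.014],"turn": 0,"hand": 0},
    {"dp": [0,0,0.015],"turn": 0,"hand": 0},
    {"dp": [0,0,0.016],"turn": 0,"hand": 0},
    {"dp": [0,0,0.016],"turn": 0,"hand": 0},
  ],
)

```text
time_s: 14.58
tcp_pos: [0.4644, -0.1215, 0.1003]
tool_rot: [-0.488, 0.513, -0.512, 0.487]
ft_force: [-6.5, -4.8, -0.4]
width: 0.01
```

Request:
carry_out(
  commands=[
    {"dp": [0,0,0.001],"turn": 0,"hand": 0},
    {"dp": [0,0,0.002],"turn": 0,"hand": 0},
    {"dp": [0,0,0.003],"turn": 0,"hand": 0},
    {"dp": [0,0,0.003],"turn": 0,"hand": 0},
  ],
)

```text
time_s: 15.08
tcp_pos: [0.4673, -0.1217, 0.1003]
tool_rot: [-0.488, 0.513, -0.512, 0.487]
ft_force: [-6.1, -4.8, 0.2]
width: 0.003
```

Request:
carry_out(
  commands=[
    {"dp": [0,0,0.001],"turn": 0,"hand": 0},
    {"dp": [0,0,0.001],"turn": 0,"hand": 0},
  ],
)

```text
time_s: 15.32
tcp_pos: [0.4683, -0.1218, 0.1003]
tool_rot: [-0.488, 0.513, -0.512, 0.487]
ft_force: [-7.6, -4.7, 0.9]
width: 0.003
```

Request:
carry_out(
  commands=[
    {"dp": [0,0,0.001],"turn": 0,"hand": 0},
    {"dp": [0,0,0.001],"turn": 0,"hand": 0},
  ],
)

```text
time_s: 15.58
tcp_pos: [0.4693, -0.1218, 0.1003]
tool_rot: [-0.488, 0.513, -0.512, 0.487]
ft_force: [-6.2, -5.8, 1.0]
width: 0.008
```

Request:
carry_out(
  commands=[
    {"dp": [0,0,0.0007],"turn": 0,"hand": 0},
    {"dp": [0,0,0.0007],"turn": 0,"hand": 0},
  ],
)

```text
time_s: 15.82
tcp_pos: [0.47, -0.1218, 0.1003]
tool_rot: [-0.488, 0.513, -0.512, 0.487]
ft_force: [-7.2, -4.7, 1.9]
width: 0.008
```

Request:
carry_out(
  commands=[
    {"dp": [0,0,0.0007],"turn": 0,"hand": 0},
    {"dp": [0,0,0.0007],"turn": 0,"hand": 0},
  ],
)

```text
time_s: 16.08
tcp_pos: [0.4707, -0.1219, 0.1003]
tool_rot: [-0.488, 0.513, -0.512, 0.487]
ft_force: [-8.2, -5.0, 0.7]
width: 0.007
```

Request:
carry_out(
  commands=[
    {"dp": [0,0,0.0007],"turn": 0,"hand": 0},
    {"dp": [0,0,0.0007],"turn": 0,"hand": 0},
  ],
)

```text
time_s: 16.32
tcp_pos: [0.471, -0.1219, 0.1002]
tool_rot: [-0.488, 0.513, -0.512, 0.487]
ft_force: [-10.2, -4.1, 3.6]
width: 0.003
```

The same signs of the stop as before: the TCP lags and the force and z-force rise. Adding a little and holding.

Request:
carry_out(
  commands=[
    {"dp": [0,0,0.0004],"turn": 0,"hand": 0},
    {"dp": [0,0,0.0004],"turn": 0,"hand": 0},
    {"dp": [0,0,0.0004],"turn": 0,"hand": 0},
    {"dp": [0,0,0.0004],"turn": 0,"hand": 0},
    {"dp": [0,0,0.0004],"turn": 0,"hand": 0},
    {"dp": [0,0,0.0004],"turn": 0,"hand": 0},
    {"dp": [0,0,0.0004],"turn": 0,"hand": 0},
    {"dp": [0,0,0.0004],"turn": 0,"hand": 0},
    {"dp": [0,0,0.0004],"turn": 0,"hand": 0},
    {"dp": [0,0,0.0004],"turn": 0,"hand": 0},
    {"dp": [0,0,0.0004],"turn": 0,"hand": 0},
    {"dp": [0,0,0.0004],"turn": 0,"hand": 0},
  ],
)

```text
time_s: 17.82
tcp_pos: [0.471, -0.1219, 0.1002]
tool_rot: [-0.488, 0.513, -0.512, 0.486]
ft_force: [-13.2, -4.7, 4.7]
width: 0.006
```

Run:
```python
from bench import manip
import cv2
from h import *
c=manip.read_camera("side");s=manip.read_camera("scene");print(manip.get_obs()["ft_force"])
O=np.array([.5315,.0385]);X=np.array([.9988,-.05]);Y=np.array([.05,.9988])
for phi in (0,.22,.25,.27,.29):
    a=.22-phi;E=O+X*(-.042-.148*np.sin(a))-Y*(.05+.148*np.cos(a))
    print(phi,"side",(px(c,[*E,.125])-[360,130])*5+2,"scene",(px(s,[*E,.125])-[210,160])*5+[402,2])
a=cv2.resize(c["img"][130:210,360:440],(400,400),interpolation=cv2.INTER_CUBIC)
b=cv2.resize(s["img"][160:240,210:290],(400,400),interpolation=cv2.INTER_CUBIC)
cv2.imwrite("pics/side5.png",cv2.hconcat([a,b]))
```

```text
[-12.50803115  -4.32070747   4.72292261]
0 side [258.165117  209.2372459] scene [477.4785644  165.96780235]
0.22 side [205.68304766 172.40237839] scene [499.27898085 204.13540232]
0.25 side [197.95015177 168.0325316 ] scene [503.62832825 209.16064485]
0.27 side [192.72804035 165.21021615] scene [506.71062914 212.47637158]
0.29 side [187.45451621 162.461337  ] scene [509.93854151 215.76232222]
```

View pics/side5.png

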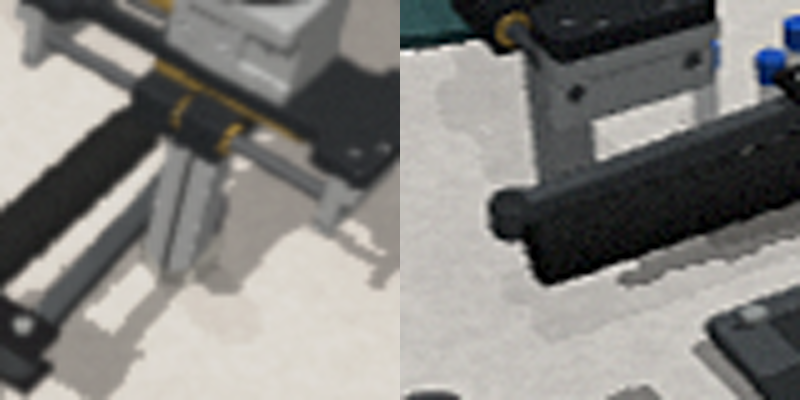

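In the scene crop the right ball is at (510,214), which matches phi = 0.29 (predicted (510,216)). The TCP is firm at about 13 N. Releasing.

Request:
carry_out(
  commands=[
    {"dp": [0,0,-0.004],"turn": 0,"hand": 0},
    {"dp": [0,0,-0.009],"turn": 0,"hand": 0},
    {"dp": [0,0,-0.014],"turn": 0,"hand": 0},
    {"dp": [0,0,-0.019],"turn": 0,"hand": 0},
    {"dp": [0,0,-0.024],"turn": 0,"hand": 0},
    {"dp": [0,0,-0.029],"turn": 0,"hand": 0},
    {"dp": [0,0,-0.034],"turn": 0,"hand": 0},
    {"dp": [0,0,-0.042],"turn": 0,"hand": 0},
    {"dp": [0,0,-0.05],"turn": 0,"hand": 0},
    {"dp": [0,0,-0.057],"turn": 0,"hand": 0},
    {"dp": [0,0,-0.057],"turn": 0,"hand": 0},
    {"dp": [0,0,-0.057],"turn": 0,"hand": 0},
  ],
)

```text
time_s: 19.42
tcp_pos: [0.4158, -0.1186, 0.1005]
tool_rot: [0.487, -0.512, 0.512, -0.487]
ft_force: [-0.4, 0.2, -0.7]
width: 0.002
```

Request:
carry_out(
  commands=[
    {"dp": [0,-0.03,0],"turn": 0,"hand": 0},
    {"dp": [0,-0.07,0],"turn": 0,"hand": 0},
    {"dp": [0,-0.1,0],"turn": 0,"hand": 0},
    {"dp": [0,-0.105,0],"turn": 0,"hand": 0},
    {"dp": [0,-0.105,0],"turn": 0,"hand": 0},
    {"dp": [0,-0.105,0],"turn": 0,"hand": 0},
  ],
)

```text
time_s: 20.18
tcp_pos: [0.4151, -0.1185, 0.2045]
tool_rot: [-0.488, 0.513, -0.512, 0.487]
ft_force: [-0.4, -0.2, -0.3]
width: 0.006
```

Run:
```python
from bench import manip
import cv2
c=manip.read_camera("side");print(manip.get_obs()["ft_force"])
cv2.imwrite("pics/side6.png",cv2.resize(c["img"][145:295,240:440],None,fx=4,fy=4,interpolation=cv2.INTER_CUBIC))
```

```text
[ 0.51733148 -0.36477875 -0.37764855]
```

View pics/side6.png

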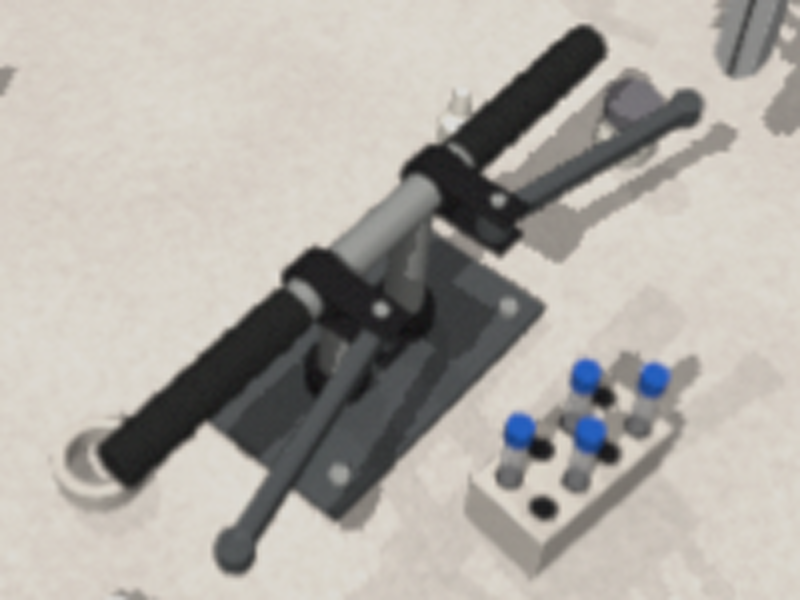

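Both balls are back at their rest pixels, (235,549) and (686,107). The rack, tape, jar and dropper have not moved, and the arm is clear.

```bash
python3 -c "
from bench import manip
print(manip.close_job())"
```

```text
the job is handed in; nothing more can be done
None
```

I checked both brake levers in the order asked, left then right, and handed the job in at about 20 s of the 51 s allowed. Each was pressed with the backs of the shut fingers.

| Lever | Angle at the stop, from camera | Stop angle given | Wrist force along the press at the stop | Hold |
|---|---|---|---|---|
| Left | about 0.22 rad | 0.22 rad | about 11 N | about 1.5 s |
| Right | about 0.29 rad | 0.29 rad | about 13 N | about 1.5 s |

- **At the stop:** for both levers the arm stopped advancing while the force rose. The blades stayed clear of the grip bar as far as the pictures showed.
- **After release:** both lever ends were back at their starting pixels in the last picture.
- **Loose items:** the rack, tape, dropper and jar had not moved. The cassettes were almost entirely outside that last picture; they were last seen in place during the left press, and the arm did not go near them afterwards.
- **Sideways force:** I also read about 5 N sideways on each press, probably friction as the blade slid along the finger.
- **Hand-in:** the arm was clear with about zero force. No check failed or disagreed.

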